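# Clamp the keg in its rack before tapping

## Task

The small wooden keg lies in its rack and must be clamped before the tap is hammered in. With your fingers, push the open steel strap over the keg until it is fully home with its end tongue on its seat, and then push the raised red cam lever all the way down so that it locks the strap. Nothing is to be picked up: do not shift the keg, and leave the mug, the bottle, the mallet and the brass tap where they are.

Things in the scene. Friction and masses are not known exactly. Their poses are not given: they have to be found in the camera images.
- rack: Fixed oak keg rack, 270 (x) by 340 (y) mm, beams 44 mm high, turned up to 0.25 rad. Origin on the table under the keg's centre; x along the keg's axis, y towards the strap's hinge, z up. The keg's axis runs 105 mm above the table. In this frame, mm: the strap's hinge axis is parallel to x through (0, 108, 65); the cam lever is on the other side.
- strap (a joint): Hinge of the steel clamp strap, rad: 0 = fully home over the keg, grows as it opens, stop at 2.1. It starts standing open, about upright on the hinge side (1.45 to 1.75). Its hinge is stiff (0.4 N m friction): open, it stays where it is left and about 4 N on the tongue moves it; below about 0.5 its weight carries it home, slowly. Upright, its end is 323 mm above the table.
- strap_end (a point): Middle of the free edge of the strap's tongue, a flat plate 26 mm wide, 9 mm thick and 40 mm long, 258 mm from the hinge axis; at (0, -150, 67) mm in the rack frame when home, lying flat on its steel seat. While the strap stands open the tongue points up, its outside facing away from the keg: the good place to push it over. Pushed sideways near the hinge, the strap jams.
- strap_crown (a point): Middle of the strap's outside, on top of the keg when home, then at (0, 0, 207) mm in the rack frame. The strap is a band 36 mm wide (x), 4 mm thick, shaped like an upside-down U: when home its outside is an arc of radius 102 mm about the keg's axis, with a straight leg down to the hinge and, on the other side, one down to the tongue.
- lever (a joint): Cam lever, rad: 0 = fully down and locked, grows as it is raised, stop at 1.55; it starts raised (1.35 to 1.5). Stiff (0.32 N m friction): it stays where it is left. Its steel nose swings in over the tongue as the lever goes down, so the strap must be home first: a lowered nose blocks the tongue.
- lever_pivot (a point): Point on the lever's pivot axis (parallel to y), in the plane of the handle, fixed at (-45, -165, 92) mm in the rack frame. From here the handle runs 120 mm, its outer 75 mm a round red grip 20 mm thick. It swings in the x-z plane: at joint value q it points to +x of the rack and up, q - 0.21 rad above level (fully down: 12 degrees below level).
- lever_tip (a point): Free end of the red lever handle.
- keg: Loose small wooden keg, dark staves with grey hoops, 4.5 to 8 kg, lying along the rack's x axis, 190 mm across the belly, 260 mm long. Origin at its centre.
- mug: Glass beer mug, 86 mm across, 145 mm high, with a handle, standing on the lever side of the rack. Origin at the centre of its underside. Leave alone.
- bottle: Brown bottle with a red cap, 66 mm across, 235 mm high, standing on the lever side of the rack. Origin at the centre of its underside. Leave alone.
- mallet: Wooden mallet lying on the hinge side of the rack, head 80 x 130 mm and 70 mm high, handle 220 mm long along its x. Origin under the head's centre. Leave alone.
- tap: Brass keg tap, about 125 mm long and 22 mm high, lying on the table beyond the keg's far end. Origin under its middle. Leave alone.

How it is judged:
By the outcome, as a careful person would: the job done as asked, in the order asked, and still so for the second after the job is handed in, with the robot touching nothing.
It also fails if it takes over 64 s, if anything falls off the work surface, if the arm or the gripper's body presses on something with over 40 N, if the wrist force passes 120 N, or if a joint passes its speed limit or range.

## Robot

A 6-joint arm with a two-finger parallel gripper is mounted at the origin on the work surface. World frame = base frame: x ahead of the robot, y to its left, z up, the work surface at z = 0. Lengths are in mm, angles in degrees, forces in N, time in s.
With the tool pointing down it reaches from about 350 to 850 mm from the base axis. Payload 8.1 kg.
Tool frame: the origin (TCP) lies midway between the tips of the shut fingers; the grasp point (between the pads) lies 19 mm behind it (r.pinch_z is the distance from the TCP to the grasp point, in mm); z points along the fingers, y is the line along which they close (so a half turn about z gives the same grasp; the last joint's range is limited). The gripper opens to 85 mm and grips with 20 to 120 N. Pads are 22 mm wide; open, the fingers measure 114 mm over their backs; the gripper's body (76 mm by 85 mm) begins 54 mm behind the grasp point. The pads swing forward as they close: fully open they stand 13 mm farther back than shut.
Start: joints at [-69.866, 7.471, 85.268, -0, 87.261, -4.893], TCP at [253.845, -543.662, 231.292] pointing down, gripper open.
Joint ranges: [-169.43, 169.43], [-51.17, 129.36], [1.28, 143.12], [-76.62, 256.62], [0, 156.53], [-152.29, 152.29]. Speed limits (degrees/s): [136.94, 136.94, 159.86, 180, 180, 180].

## Interface

Orientations are given as [roll, pitch, yaw] about the fixed x, y, z axes, in that order (R = Rz(yaw) Ry(pitch) Rx(roll)).
In Python, from bench import sensors, optics, job, r gives the robot as it stands.
- The arm moves only by the tool play_rows, never from a script. Its argument "motion" is a list that holds one entry, the list of rows, each a list of 6 numbers: the shift along the tool's x, y, z in cm, then the turn, a rotation vector about the tool's x, y, z in degrees. In form: [[[x, y, z, ax, ay, az], ...]]. A call has 1 to 5 rows; each row is the pose to reach, as a shift and turn from the pose commanded when the call began, along the tool's axes at that moment; what a row does not reach only later rows make up. A row lasts 1/10 s, in which the tool goes at most 50 mm and 8.59 degrees, less where a joint would pass 70% of its speed; a pose out of reach is approached as far as the arm can. A call with a gripper value outside its range is refused whole. "jaw" is the opening, from 0 (shut) to 1 (fully open), set as the call begins (left out, the last holds). The fingers move at their own pace and stop on an object; "squeeze" is the grip in N (left out, the last holds). Time passes only in rows, so rows that repeat a pose let the fingers close. It gives the time, the measured TCP pose, the force, the opening and the grip force at its end, in the units of the state.
- sensors.sense(): the state, without advancing time (a new reading comes with each control period).
- optics.snapshot(name): name is "side" or "top" or "wrist"; returns a dict with "pixels" (384x512x3 uint8, red, green, blue), "mtx" (3x3 intrinsics, pixels), "k1" (the pictures are not rectified: a ray, as slopes to the right and down, at radius r is drawn at 1 + k1 r^2 times it, then the intrinsics apply), "R" (3x3) and "t" (3): a world point X has camera coordinates R X + t; the wrist camera has in their place "T_tool_cam" (4x4, takes a point from camera to tool coordinates, whose origin is the TCP and whose axes are the flange's). Camera axes: x right, y down, z forward; pixel columns grow to the right and rows downward; lengths in mm; the calibration is good to about 2 mm. A picture is of the moment at which its call begins: read the wrist's pose just before it. There is no depth.
- job.hand_in(): hands the job in; it is judged then, once.
The state is a dict: "time": time; "joint_pos": joint angles; "qd": joint speeds; "joint_efforts": joint torques, N m; "tool_pos": TCP position; "tcp_rot": TCP orientation; "ft_force": force on the tool from outside, world axes, zero at the start; "wrist_torque": the same for the moment, N m; "finger_gap": finger opening in mm; "grip_force": force on a finger pad.
Only numpy, scipy, OpenCV 4.12 (cv2) and the standard library are available. Lean on these libraries where they do the work, as an engineer would, in place of code of your own. Each camera call takes 0.05 s, during which the arm holds its last target. There are 200 camera calls.

## Working session

There is one attempt and no reset: what is moved stays moved. The work goes in short steps, Python scripts to look and compute and a tool call to move; the robot and the scene stay as the last step left them, time stands still between calls to the robot, and variables do not carry over. Pictures are saved under pics/ and viewed, at most 10 in all, crops included, and the job is handed in when it is done.

Besides the shell and the picture viewer there is one more tool, called after "Call:" as name([rows], argument=value, ...), one row to a line, values as JSON. play_rows: Moves the arm, as the interface text tells. Its arguments: {"type":"object","properties":{"motion":{"type":"array","items":{"type":"array","items":{"type":"array","items":{"type":"number"}}}},"jaw":{"type":"number"},"squeeze":{"type":"number"}},"required":["motion"]}

```bash
mkdir -p pics; ls; python3 - <<'E'
from bench import sensors, optics
import cv2, numpy as np
for n in("side","top"):
    s=optics.snapshot(n); np.savez(f"{n}.npz",**s); cv2.imwrite(f"pics/{n}0.png",s["pixels"][:,:,::-1])
    print(n,s["mtx"],s["k1"],s["R"],s["t"], -s["R"].T@s["t"])
print(sensors.sense())
E
```

```text
pics
side [[406.57319557   0.         258.80470639]
 [  0.         406.57319557 198.53740965]
 [  0.           0.           1.        ]] -0.10529873164468713 [[ 0.88756656  0.46066603  0.00352205]
 [ 0.26299042 -0.50039767 -0.82488679]
 [-0.37823489  0.7330682  -0.56528699]] [-539.19337846  -25.79443638 1350.92878495] [ 996.32210629 -754.84233433  744.2840487 ]
top [[474.23288412   0.         251.06316313]
 [  0.         474.23288412 194.82814858]
 [  0.           0.           1.        ]] -0.08610200695755632 [[-0.0193425  -0.99975607 -0.01066196]
 [-0.98136438  0.02102363 -0.1910025 ]
 [ 0.19118006  0.0067688  -0.98153164]] [  56.75645251  581.10563209 1414.57833402] [ 300.93500996   34.95066012 1500.05116072]
{'time': 0.1, 'joint_pos': array([-6.98677672e+01,  7.51367550e+00,  8.53248742e+01, -1.10855142e-04,
        8.72621312e+01, -4.89250333e+00]), 'qd': array([-0.00044654, -0.0452875 , -0.16589559,  0.02371842, -0.06054346,
       -0.0184588 ]), 'joint_efforts': array([ 2.34504609e-03, -5.70948315e+01, -5.01944625e+01, -1.34678221e-04,
        8.05125892e-03, -1.48055801e-04]), 'tool_pos': array([ 253.65244881, -543.17760815,  230.30158224]), 'tcp_rot': array([-1.79899676e+02, -8.47640823e-03,  2.50247341e+01]), 'ft_force': array([ 0.00613923,  0.08752825, -0.35476161]), 'wrist_torque': array([ 0.01468523, -0.04047602, -0.00961403]), 'grip_force': 0.0, 'finger_gap': 85.66092656545753}
```

View pics/side0.png

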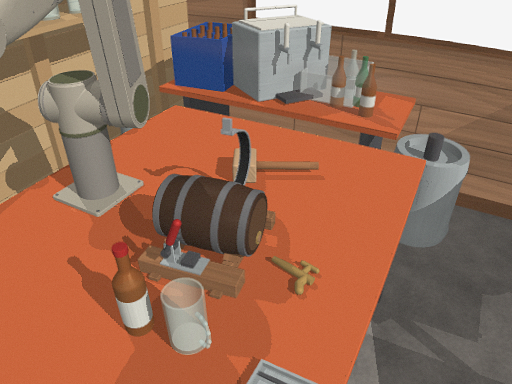

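View pics/top0.png

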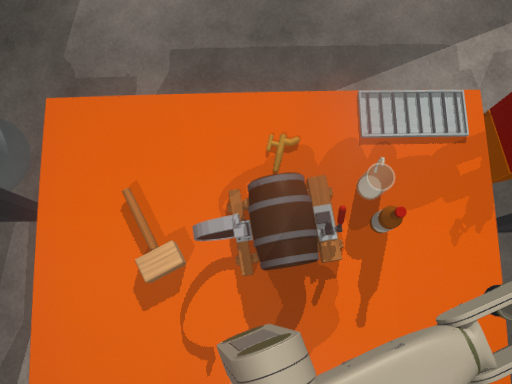

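The side view shows the strap open with its tongue at about (228,127), the red lever at (174,232), the bottle at (130,295) and the mug at (186,315). In the top view the keg is at (282,222), the strap points left and the lever grip is at (341,217). I'll enlarge both for corners.

```bash
python3 - <<'E'
import cv2
a=cv2.imread("pics/top0.png")[160:290,185:385]; b=cv2.imread("pics/side0.png")[110:300,120:320]
cv2.imwrite("pics/topc.png",cv2.resize(a,None,fx=4,fy=4,interpolation=cv2.INTER_CUBIC))
cv2.imwrite("pics/sidec.png",cv2.resize(b,None,fx=3,fy=3,interpolation=cv2.INTER_CUBIC))
E
```

```text
(no output)
```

View pics/topc.png

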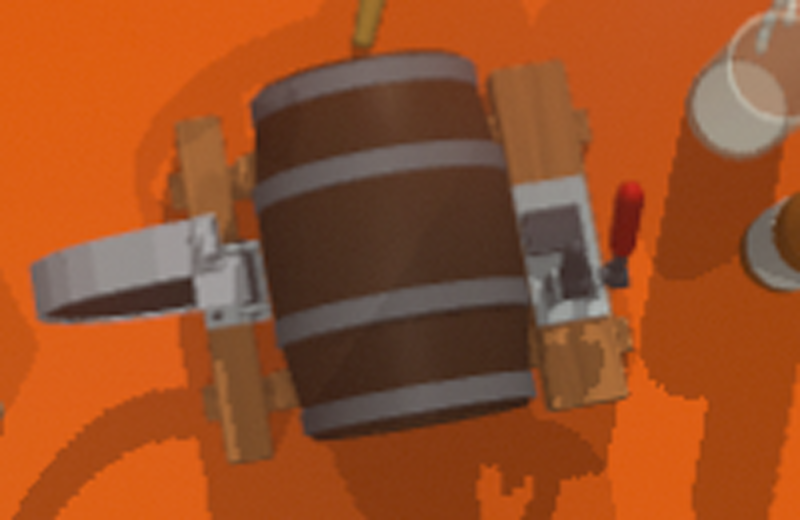

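View pics/sidec.png

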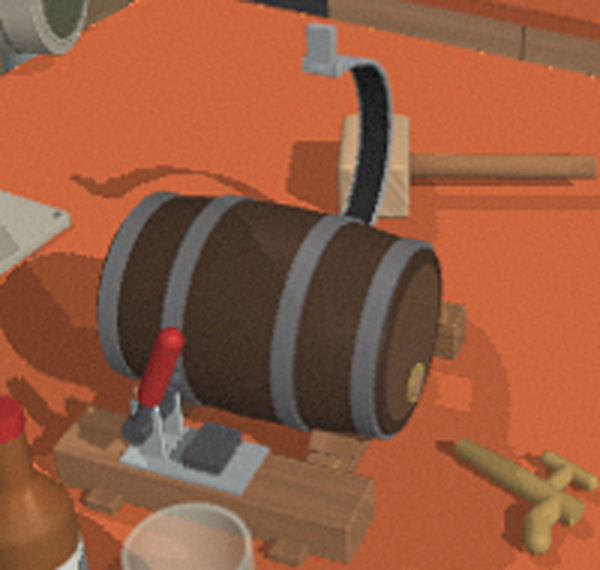

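The crops show the beams' corners. In the top crop the outer corners are (176,123), (228,462), (565,62) and (628,398). The tongue in the side crop is at about (320,45) and the lever tip at (172,335).

```bash
cat > h.py <<'E'
import numpy as np, cv2
C={n:dict(np.load(f"{n}.npz")) for n in("side","top")}
def ray(n,p):
    c=C[n]; d=cv2.undistortPoints(np.array([[p]],float),c["mtx"],np.array([c["k1"],0,0,0,0.]))[0,0]
    return -c["R"].T@c["t"], c["R"].T@np.array([*d,1])
def onz(n,p,z):
    o,d=ray(n,p); return o+d*(z-o[2])/d[2]
def tri(a,b):
    o,d=ray("side",a); q,e=ray("top",b)
    s=np.linalg.lstsq(np.c_[d,-e],q-o,rcond=None)[0]; x,y=o+d*s[0],q+e*s[1]
    return (x+y)/2,np.linalg.norm(x-y)
E
python3 - <<'E'
from h import *
np.set_printoptions(precision=1,suppress=True)
P=np.array([onz("top",(185+x/4,160+y/4),44) for x,y in[(176,123),(228,462),(565,62),(628,398)]])
print(P); c=P.mean(0)[:2]
ux=P[0]-P[1]+P[2]-P[3]; uy=P[0]+P[1]-P[2]-P[3]
yaw=np.arctan2(ux[1],ux[0]); y2=np.arctan2(-uy[0],uy[1]); print(c,yaw,y2,np.hypot(*ux[:2])/2,np.hypot(*uy[:2])/2)
y=(yaw+y2)/2; R=np.array([[np.cos(y),-np.sin(y)],[np.sin(y),np.cos(y)]])
def chk(n,rk):
    X=np.r_[R@rk[:2]+c,rk[2]]; k=C[n]; p=cv2.projectPoints(X[None],cv2.Rodrigues(k["R"])[0],k["t"],k["mtx"],np.array([k["k1"],0,0,0,0.]))[0][0,0]; return X,p
tip=lambda q:np.array([-45+120*np.cos(q-.21),-165,92+120*np.sin(q-.21)])
print("rack",c,y); np.savez("rack.npz",c=c,yaw=y)
for rk in([-45,-165,92],tip(1.35),tip(1.5)): print(chk("side",np.array(rk)),chk("top",np.array(rk)))
for q in(1.45,1.6,1.75):
    v=np.array([-258,2]);
    # rotate about hinge: home point (-258,+2) ; opening lifts it
    e=[0,108-258*np.cos(q)+0*2+2*np.sin(q),65+258*np.sin(q)+2*np.cos(q)]
    print(q,chk("side",np.array(e)),chk("top",np.array(e)))
print("bottle cap",tri((121,246),(400,211)),onz("top",(400,211),235)," mug",onz("top",(381,178),145),onz("side",(185,289),145))
E
```

```text
[[ 599.   113.9   44. ]
 [ 335.7   77.3   44. ]
 [ 641.6 -193.4   44. ]
 [ 377.3 -228.9   44. ]]
[488.4 -57.8] 0.13582150495598938 0.13635658209486162 266.26530295170636 309.64040171616676
rack [488.4 -57.8] 0.1360890435254255
(array([ 466.2, -227.3,   92. ]), array([161.9, 255.4])) (array([ 466.2, -227.3,   92. ]), array([342.8, 228.7]))
(array([ 515.9, -220.5,  201. ]), array([175.1, 223.5])) (array([ 515.9, -220.5,  201. ]), array([346.4, 206.3]))
(array([ 499.2, -222.8,  207.3]), array([168. , 219.6])) (array([ 499.2, -222.8,  207.3]), array([348. , 211.8]))
1.45 (array([477.7,  20.4, 321.4]), array([216.6, 127.8])) (array([477.7,  20.4, 321.4]), array([260.5, 215.3]))
1.6 (array([472.5,  58.7, 322.8]), array([222.9, 121.3])) (array([472.5,  58.7, 322.8]), array([245.3, 217.6]))
1.75 (array([467.2,  96.7, 318.5]), array([228.9, 117.2])) (array([467.2,  96.7, 318.5]), array([230.2, 220.2]))
bottle cap (array([ 494.7, -359.3,  234.1]), np.float64(1.6039596099658189)) [ 494.  -359.6  235. ]  mug [ 607.1 -338.9  145. ] [ 611.9 -326.9  145. ]
```

```bash
python3 - <<'E'
from h import *
np.set_printoptions(precision=1,suppress=True)
f=lambda x,y:(185+x/4,160+y/4); g=lambda x,y:(120+x/3,110+y/3)
z=np.load("rack.npz"); c=z["c"]; y=float(z["yaw"]); R=np.array([[np.cos(y),-np.sin(y)],[np.sin(y),np.cos(y)]])
def rk(X): return np.r_[R.T@(X[:2]-c),X[2]]
for n,a,b in(("tip",g(173,332),f(630,186)),("pivot",g(138,428),f(615,276))):
    X,e=tri(a,b); print(n,X,e,rk(X))
# lever plate edges (on beam top) and keg ends/sides at z=105, hinge
for n,p,h in(("kegL",(253,110),105),("kegR end far",(476,60),105),("near R",(533,400),105),("near L",(305,430),105),("plate far L",(513,188),44),("plate far R",(582,178),44),("plate near R",(608,315),44),("hinge beam cross outer",(168,190),20),("lever cross outer",(592,128),20)):
    X=onz("top",f(*p),h); print(n,X,rk(X))
# tongue top edge: intersect side ray with rack x=0 plane
o,d=ray("side",g(321,25)); nx=np.array([np.cos(y),np.sin(y),0]); X=o+d*((np.r_[c,0]-o)@nx)/(d@nx); print("tongue",X,rk(X))
E
```

```text
tip [ 515.2 -209.8  201.4] 0.5213240642049891 [   5.9 -154.2  201.4]
pivot [ 466.7 -214.6   90.4] 2.6110502165741893 [ -42.7 -152.5   90.4]
kegL [595.3  52.6 105. ] [120.9  94.8 105. ]
kegR end far [ 630.3 -116.5  105. ] [132.6 -77.5 105. ]
near R [ 374.3 -148.1  105. ] [-125.3  -74.   105. ]
near L [356.2  19.1 105. ] [-120.5   94.   105. ]
plate far L [ 541.8 -147.8   44. ] [ 40.7 -96.5  44. ]
plate far R [ 548.5 -202.    44. ] [  40.  -151.1   44. ]
plate near R [ 441.2 -216.8   44. ] [ -68.3 -151.1   44. ]
hinge beam cross outer [550.  122.1  20. ] [ 85.4 169.9  20. ]
lever cross outer [ 592.8 -216.    20. ] [  82.  -170.9   20. ]
tongue [468.9  84.6 320.3] [  0.  143.7 320.3]
```

```bash
cat > mv.py <<'E'
import numpy as np
from scipy.spatial.transform import Rotation as Ro
from bench import sensors
yaw=.136; c=np.array([488.8,-46.1,0]); Rk=Ro.from_euler("z",yaw)
def rack(p): return Rk.inv().apply(np.asarray(p)-c)
def world(p): return Rk.apply(p)+c
def rows(pts,rot=None):   # pts: rack-frame TCP targets (mm); rot: world target Rotation
    s=sensors.sense(); R0=Ro.from_euler("xyz",s["tcp_rot"],degrees=True)
    print("t",round(s["time"],2),"rack tcp",rack(s["tool_pos"]).round(1),"F rack",Rk.inv().apply(s["ft_force"]).round(1),s["tcp_rot"].round(1))
    rv=[0,0,0] if rot is None else (R0.inv()*rot).as_rotvec(degrees=True)
    for p in pts: print(np.r_[R0.inv().apply(world(p)-s["tool_pos"])/10,rv].round(1).tolist())
down=Ro.from_euler("xyz",[180,0,np.degrees(yaw)],degrees=True)
def arc(q,r=240,h=6.5,half=14.5): return [0,108-r*np.cos(q)+h*np.sin(q)+half,65+r*np.sin(q)+h*np.cos(q)]
E
python3 - <<'E'
from mv import *
from bench import r
print([a for a in dir(r) if not a.startswith("_")])
p0=rack(sensors.sense()["tool_pos"]); 
rows([p0+[0,0,160],[0,170,390]],down)
for q in(1.65,1.4,1,.4): print(q,arc(q))
E
```

```text
['PlanningError', 'pinch_z']
t 0.1 rack tcp [-300.4 -460.6  230.3] F rack [ 0.   0.1 -0.4] [-179.9   -0.    25. ]
[0.0, -0.0, -16.0, -0.1, 0.0, 17.2]
[47.4, -51.4, -15.9, -0.1, 0.0, 17.2]
1.65 [0, np.float64(147.9686359985666), np.float64(303.7333210516968)]
1.4 [0, np.float64(88.11330894886714), np.float64(302.612721626082)]
1 [0, np.float64(-1.7029920071022104), np.float64(270.4650013420381)]
0.4 [0, np.float64(-96.02341933568619), np.float64(164.44729861509487)]
```

Call:
play_rows([
  [[0,0,-5,0,0,6],[0,0,-10,0,0,12],[0,0,-15,0,0,17.2],[0,0,-16,0,0,17.2]],
], jaw=0)

```text
time: 0.5
tool_pos: [254.3, -545.0, 399.0]
tcp_rot: [179.4, -0.1, 7.7]
ft_force: [0.8, -1.0, 1.0]
finger_gap: 28.5
grip_force: 0.0
```

Call:
play_rows([
  [[2.1,-4.4,0,0,0,0],[4.2,-8.8,0,0,0,0],[6.3,-13.2,0,0,0,0],[8.4,-17.6,0,0,0,0],[10.5,-22,0,0,0,0]],
])

```text
time: 1.0
tool_pos: [328.0, -309.5, 390.5]
tcp_rot: [-180.0, 0.0, 7.8]
ft_force: [1.7, 0.6, 0.1]
finger_gap: 0.0
grip_force: 0.0
```

Call:
play_rows([
  [[2.1,-4.4,0,0,0,0],[4.2,-8.8,0,0,0,0],[6.3,-13.2,0,0,0,0],[8.4,-17.6,0,0,0,0],[10.5,-22,0,0,0,0]],
])

```text
time: 1.5
tool_pos: [401.9, -77.2, 390.8]
tcp_rot: [-180.0, 0.0, 7.8]
ft_force: [-0.1, -1.3, 0.2]
finger_gap: -0.1
grip_force: 0.0
```

Call:
play_rows([
  [[2,-4.4,0,0,0,0],[4,-8.8,0,0,0,0],[6,-13.2,0,0,0,0],[8,-17.6,0,0,0,0],[8.5,-19,0,0,0,0]],
])

```text
time: 2.0
tool_pos: [460.3, 124.5, 389.9]
tcp_rot: [-179.9, 0.1, 8.1]
ft_force: [0.7, -0.2, -0.2]
finger_gap: -0.1
grip_force: 0.0
```

```bash
python3 - <<'E'
from mv import *
from bench import optics
import cv2
rows([[0,175,390],[0,175,295]],down)
s=optics.snapshot("side")["pixels"][60:230,120:320,::-1]
cv2.imwrite("pics/s1.png",cv2.resize(s,None,fx=3,fy=3,interpolation=cv2.INTER_CUBIC))
E
```

```text
t 2.0 rack tcp [ -5.1 172.9 389.9] F rack [ 0.7 -0.3 -0.2] [-1.799e+02  1.000e-01  8.100e+00]
[0.5, -0.2, -0.0, -0.1, 0.1, 0.3]
[0.5, -0.2, 9.5, -0.1, 0.1, 0.3]
```

View pics/s1.png

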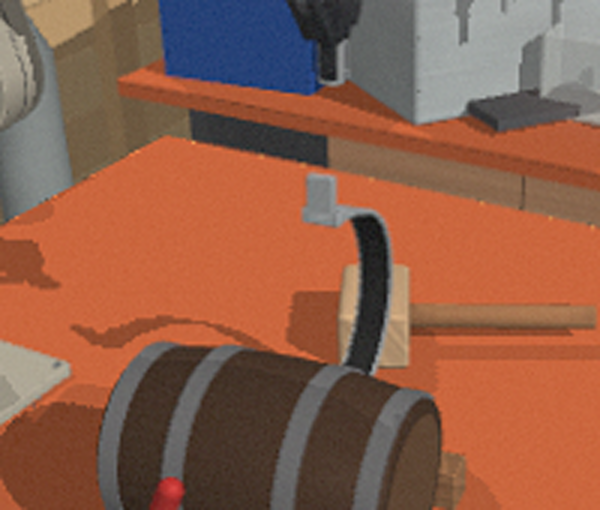

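The shut fingertips at about (333,80) in the crop sit above and behind the tongue at (320,200). I'm descending and starting the push.

Call:
play_rows([
  [[0.5,-0.2,4,0,0,0],[0.5,-0.2,8,0,0,0],[0.5,-0.2,9.4,0,0,0],[0.5,-0.2,9.4,0,0,0]],
])

```text
time: 2.45
tool_pos: [463.5, 122.4, 294.8]
tcp_rot: [180.0, 0.3, 7.8]
ft_force: [0.3, 0.5, 0.6]
finger_gap: -0.3
grip_force: 0.0
```

Call:
play_rows([
  [[0,1,0,0,0,0],[0,2,0,0,0,0],[0,3,0,0,0,0],[0,4,0,0,0,0],[0,4.5,0,0,0,0]],
])

```text
time: 2.95
tool_pos: [471.7, 77.6, 298.3]
tcp_rot: [180.0, -0.1, 7.8]
ft_force: [0.0, 1.8, 1.8]
finger_gap: 0.3
grip_force: 1.3
```

```bash
python3 - <<'E'
from mv import *
rows([arc(q) for q in (1.4,1.32,1.24,1.16,1.08,1.0,.92,.84,.76,.68,.6,.52,.44,.38,.32)])
E
```

```text
t 2.95 rack tcp [-2.000e-01  1.249e+02  2.983e+02] F rack [0.3 1.7 1.8] [ 1.8e+02 -1.0e-01  7.8e+00]
[0.0, 3.7, -0.4, 0.0, 0.0, 0.0]
[0.0, 5.6, -0.1, 0.0, 0.0, 0.0]
[0.0, 7.4, 0.4, 0.0, 0.0, 0.0]
[0.0, 9.2, 1.1, 0.0, 0.0, 0.0]
[0.0, 11.0, 1.9, 0.0, 0.0, 0.0]
[0.0, 12.7, 2.8, 0.0, 0.0, 0.0]
[0.0, 14.3, 3.8, 0.0, 0.0, 0.0]
[0.0, 15.8, 5.0, 0.0, 0.0, 0.0]
[0.0, 17.2, 6.3, 0.0, 0.0, 0.0]
[0.0, 18.5, 7.7, 0.0, 0.0, 0.0]
[0.0, 19.7, 9.2, 0.0, 0.0, 0.0]
[0.0, 20.7, 10.8, 0.0, 0.0, 0.0]
[0.0, 21.7, 12.5, 0.0, 0.0, 0.0]
[0.0, 22.3, 13.8, 0.0, 0.0, 0.0]
[0.0, 22.8, 15.2, 0.0, 0.0, 0.0]
```

Call:
play_rows([
  [[0,1.5,0,0,0,0],[0,3,-0.2,0,0,0],[0,4.6,-0.2,0,0,0],[0,6.2,0.1,0,0,0],[0,7.8,0.5,0,0,0]],
])

```text
time: 3.45
tool_pos: [481.7, 0.7, 292.2]
tcp_rot: [-180.0, 0.0, 7.8]
ft_force: [0.6, 2.4, -0.5]
finger_gap: 0.1
grip_force: 1.0
```

```bash
python3 - <<'E'
from mv import *
from bench import optics
import cv2
rows([arc(q) for q in (1.24,1.16,1.08,1.0,.92,.84,.76,.68,.6,.52,.44,.38,.32)])
s=optics.snapshot("side")["pixels"][60:260,120:320,::-1]
cv2.imwrite("pics/s2.png",cv2.resize(s,None,fx=3,fy=3,interpolation=cv2.INTER_CUBIC))
E
```

```text
t 3.45 rack tcp [ -0.7  47.4 292.2] F rack [ 0.9  2.3 -0.5] [-180.     0.     7.8]
[0.1, -0.3, -0.2, 0.0, 0.0, 0.0]
[0.1, 1.5, 0.5, 0.0, 0.0, 0.0]
[0.1, 3.2, 1.2, 0.0, 0.0, 0.0]
[0.1, 4.9, 2.2, 0.0, 0.0, 0.0]
[0.1, 6.5, 3.2, 0.0, 0.0, 0.0]
[0.1, 8.0, 4.4, 0.0, 0.0, 0.0]
[0.1, 9.4, 5.7, 0.0, 0.0, 0.0]
[0.1, 10.7, 7.1, 0.0, 0.0, 0.0]
[0.1, 11.9, 8.6, 0.0, 0.0, 0.0]
[0.1, 13.0, 10.2, 0.0, 0.0, 0.0]
[0.1, 13.9, 11.9, 0.0, 0.0, 0.0]
[0.1, 14.5, 13.2, 0.0, 0.0, 0.0]
[0.1, 15.1, 14.5, 0.0, 0.0, 0.0]
```

View pics/s2.png

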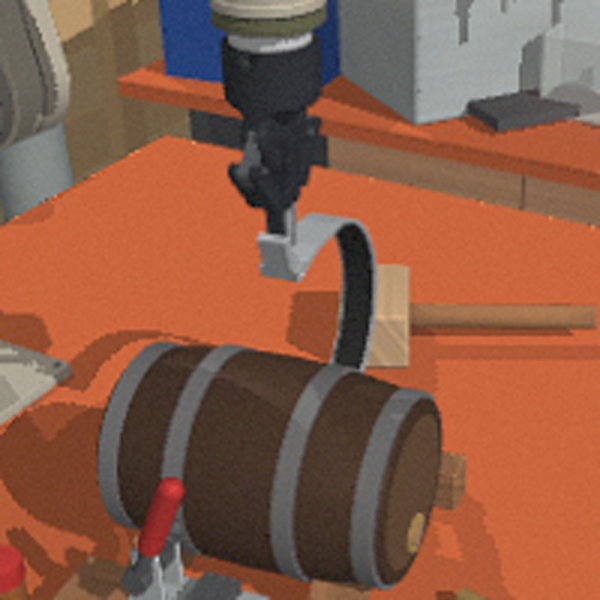

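The strap is moving over: the fingertips at (283,240) are in the V behind the tongue at (275,255). I'm carrying on along the arc.

Call:
play_rows([
  [[0,1.5,0.5,0,0,0],[0,3.2,1.2,0,0,0],[0,4.9,2.2,0,0,0],[0,6.5,3.2,0,0,0],[0,8,4.4,0,0,0]],
])

```text
time: 4.0
tool_pos: [493.0, -78.7, 248.4]
tcp_rot: [180.0, -0.1, 7.8]
ft_force: [0.2, 0.5, 0.7]
finger_gap: -0.0
grip_force: 0.7
```

Call:
play_rows([
  [[0,1.4,1.3,0,0,0],[0,2.7,2.7,0,0,0],[0,3.9,4.2,0,0,0],[0,5,5.8,0,0,0],[0,5.9,7.5,0,0,0]],
])

```text
time: 4.5
tool_pos: [500.5, -137.2, 171.7]
tcp_rot: [-180.0, 0.0, 7.8]
ft_force: [-0.4, -0.5, 0.6]
finger_gap: -0.2
grip_force: 0.2
```

```bash
python3 - <<'E'
from mv import *
rows([arc(q) for q in (.44,.38,.32,.26)])
E
```

```text
t 4.5 rack tcp [ -0.8 -91.8 171.7] F rack [-0.5 -0.4  0.6] [-180.     0.     7.8]
[0.1, 0.0, -0.1, 0.0, 0.0, 0.0]
[0.1, 0.6, 1.2, 0.0, 0.0, 0.0]
[0.1, 1.1, 2.5, 0.0, 0.0, 0.0]
[0.1, 1.6, 3.9, 0.0, 0.0, 0.0]
```

Call:
play_rows([
  [[0,0.6,1.2,0,0,0],[0,1.1,2.4,0,0,0],[0,1.1,2.4,0,0,0],[0,1.1,2.4,0,0,0],[0,1.1,2.4,0,0,0]],
])

```text
time: 5.0
tool_pos: [502.3, -147.1, 149.4]
tcp_rot: [180.0, -0.0, 7.8]
ft_force: [0.2, -2.2, -0.6]
finger_gap: 0.1
grip_force: 0.5
```

Call:
play_rows([
  [[0,0,-4,0,0,0],[0,0,-8,0,0,0],[0,0,-12,0,0,0],[0,-3,-16,0,0,0],[0,-4,-18,0,0,0]],
])

```text
time: 5.5
tool_pos: [497.6, -105.8, 334.4]
tcp_rot: [179.9, -0.3, 7.9]
ft_force: [0.6, -1.3, 0.2]
finger_gap: 0.5
grip_force: 0.0
```

```bash
python3 - <<'E'
from mv import *
from bench import optics
import cv2
rows([])
s=optics.snapshot("side")["pixels"][150:310,120:300,::-1]
cv2.imwrite("pics/s3.png",cv2.resize(s,None,fx=3.5,fy=3.5,interpolation=cv2.INTER_CUBIC))
E
```

```text
t 5.5 rack tcp [  0.6 -60.4 334.4] F rack [ 0.5 -1.4  0.2] [179.9  -0.3   7.9]
```

View pics/s3.png

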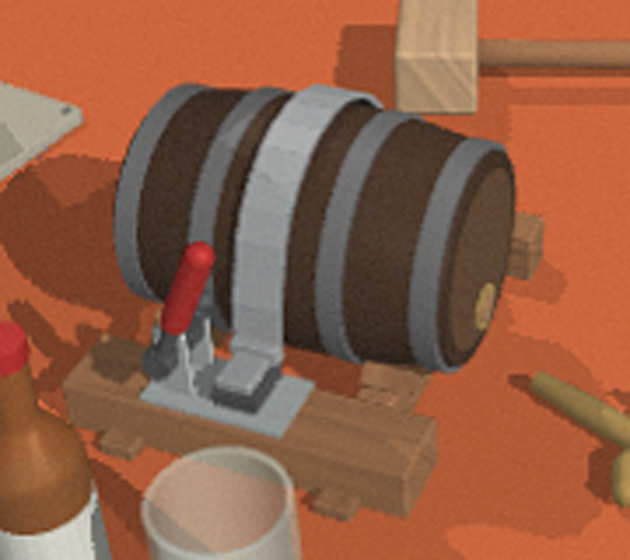

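The strap lies over the keg and its tongue is at or near the seat at (245,380). I'll move to above the lever, then check that the tongue has stopped moving.

Call:
play_rows([
  [[-1.5,3.5,0,0,0,0],[-3,7,0,0,0,0],[-4.6,10.5,0,0,0,0],[-4.6,10.5,3,0,0,0],[-4.6,10.5,3,0,0,0]],
])

```text
time: 6.05
tool_pos: [463.7, -217.5, 295.5]
tcp_rot: [-179.8, 0.3, 7.7]
ft_force: [0.5, 1.0, -0.9]
finger_gap: -0.0
grip_force: 0.0
```

Call:
play_rows([
  [[0,0,0,0,0,0],[0,0,0,0,0,0],[0,0,0,0,0,0],[0,0,0,0,0,0],[0,0,0,0,0,0]],
])

```text
time: 6.55
tool_pos: [465.8, -217.6, 299.9]
tcp_rot: [180.0, -0.0, 7.9]
ft_force: [-0.7, -0.5, -0.4]
finger_gap: 0.2
grip_force: 0.0
```

```bash
python3 - <<'E'
from mv import *
from h import C
from bench import optics
import cv2
rows([[-45,-165,300],[-45,-165,178]])
k=C["side"]
for p in([-13,-150,71.5],[13,-150,71.5],[-13,-150,62.5],[13,-150,62.5],[0,0,207]):
    print(p,(cv2.projectPoints(world(np.array(p,float))[None],cv2.Rodrigues(k["R"])[0],k["t"],k["mtx"],np.array([k["k1"],0,0,0,0.]))[0][0,0]).round(1), end=" ")
s=optics.snapshot("side")["pixels"][225:285,150:230,::-1]
cv2.imwrite("pics/s4.png",cv2.resize(s,None,fx=9,fy=9,interpolation=cv2.INTER_CUBIC))
E
```

```text
t 6.55 rack tcp [ -46.  -166.8  299.9] F rack [-0.7 -0.4 -0.4] [180.   -0.    7.9]
[0.1, -0.2, -0.0, 0.0, 0.0, 0.0]
[0.1, -0.2, 12.2, 0.0, 0.0, 0.0]
[-13, -150, 71.5] [180.8 258. ] [13, -150, 71.5] [190.3 260.6] [-13, -150, 62.5] [181.2 260.7] [13, -150, 62.5] [190.7 263.3] [0, 0, 207] [208.5 180.6]
```

View pics/s4.png

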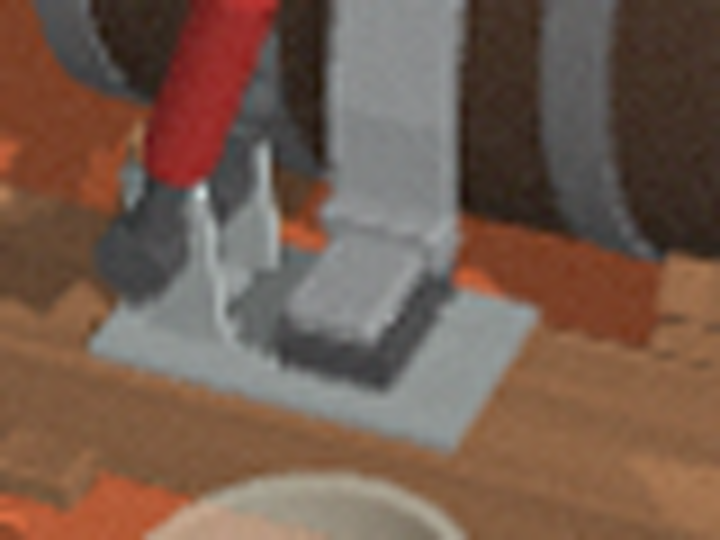

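The tongue's free-edge corners are at (182,259) and (190.6,261) in full-image pixels. The prediction for home is (180.8,258) and (190.3,260.6), so the strap is home, flat on the dark seat. Next is the lever.

Call:
play_rows([
  [[0,-0.2,4,0,0,0],[0,-0.2,8,0,0,0],[0,-0.2,11.8,0,0,0],[0,-0.2,11.8,0,0,0]],
])

```text
time: 7.0
tool_pos: [461.7, -213.7, 175.3]
tcp_rot: [-179.6, 0.5, 7.8]
ft_force: [-1.4, -0.1, -1.3]
finger_gap: -0.4
grip_force: 0.0
```

```bash
cat >> mv.py <<'E'
def lev(a,r=97):
    a=np.radians(a); return [-45+r*np.cos(a)-10*np.sin(a)-12*np.sin(a),-165,92+r*np.sin(a)+10*np.cos(a)]
E
python3 - <<'E'
from mv import *
rows([lev(a) for a in (66,58,50,42,34,26,18,10,2,-6,-12,-14)])
E
```

```text
t 7.0 rack tcp [ -49.6 -162.4  175.3] F rack [-1.4  0.  -1.3] [-179.6    0.5    7.8]
[2.4, 0.3, -1.0, 0.0, 0.0, 0.0]
[3.7, 0.3, -0.5, 0.0, 0.0, 0.0]
[5.0, 0.3, 0.2, 0.0, 0.0, 0.0]
[6.2, 0.3, 1.0, 0.0, 0.0, 0.0]
[7.3, 0.3, 2.0, 0.0, 0.0, 0.0]
[8.2, 0.3, 3.1, 0.0, 0.0, 0.0]
[9.0, 0.3, 4.3, 0.0, 0.0, 0.0]
[9.7, 0.3, 5.6, 0.0, 0.0, 0.0]
[10.1, 0.3, 6.9, 0.0, 0.0, 0.0]
[10.4, 0.3, 8.3, 0.0, 0.0, 0.0]
[10.5, 0.3, 9.3, 0.0, 0.0, 0.0]
[10.5, 0.3, 9.6, 0.0, 0.0, 0.0]
```

Call:
play_rows([
  [[2,0,-0.3,0,0,0],[3.4,0,0.1,0,0,0],[4.7,0,0.8,0,0,0],[5.9,0,1.7,0,0,0],[7,0,2.7,0,0,0]],
])

```text
time: 7.5
tool_pos: [535.9, -206.8, 157.0]
tcp_rot: [179.9, -0.1, 7.8]
ft_force: [-2.9, 0.5, 1.0]
finger_gap: -0.1
grip_force: 1.3
```

Call:
play_rows([
  [[0.9,0,1.1,0,0,0],[1.7,0,2.3,0,0,0],[2.4,0,3.6,0,0,0],[2.8,0,4.9,0,0,0],[3,0,5.5,0,0,0]],
])

```text
time: 8.0
tool_pos: [564.2, -202.1, 98.0]
tcp_rot: [-180.0, 0.0, 7.8]
ft_force: [-0.7, -0.2, 1.8]
finger_gap: -0.1
grip_force: 1.3
```

```bash
python3 - <<'E'
from mv import *
from bench import optics
import cv2
rows([lev(a) for a in (2,-6,-12,-14)])
s=optics.snapshot("side")["pixels"][180:300,130:290,::-1]
cv2.imwrite("pics/s5.png",cv2.resize(s,None,fx=4,fy=4,interpolation=cv2.INTER_CUBIC))
E
```

```text
t 8.0 rack tcp [  53.6 -164.8   98. ] F rack [-0.7 -0.1  1.8] [-180.     0.     7.8]
[-0.2, 0.0, -0.7, 0.0, 0.0, 0.0]
[0.0, 0.0, 0.6, 0.0, 0.0, 0.0]
[0.1, 0.0, 1.6, 0.0, 0.0, 0.0]
[0.1, 0.0, 2.0, 0.0, 0.0, 0.0]
```

View pics/s5.png

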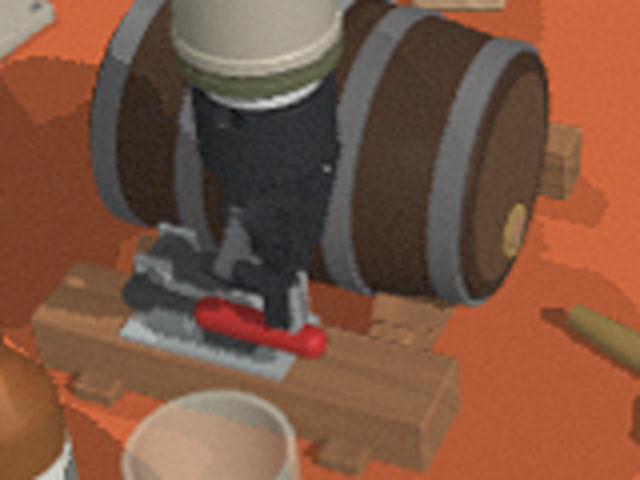

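The lever is nearly down, with the grip from (205,315) to (315,342) under the fingertips. I'm pressing on to its stop.

Call:
play_rows([
  [[0,0,0.6,0,0,0],[0,0,1.2,0,0,0],[0,0,1.6,0,0,0],[0,0,1.9,0,0,0],[0,0,1.9,0,0,0]],
])

```text
time: 8.55
tool_pos: [564.9, -202.4, 82.2]
tcp_rot: [180.0, -0.1, 7.8]
ft_force: [-3.6, 2.9, 10.8]
finger_gap: -0.3
grip_force: 4.9
```

```bash
python3 - <<'E'
from mv import *
rows([])
E
```

```text
t 8.55 rack tcp [  54.2 -165.2   82.2] F rack [-3.2  3.4 10.8] [ 1.8e+02 -1.0e-01  7.8e+00]
```

Call:
play_rows([
  [[0,0,0.3,0,0,0],[0,0,0.5,0,0,0],[0,0,0.5,0,0,0]],
])

```text
time: 8.85
tool_pos: [567.3, -203.0, 80.9]
tcp_rot: [179.8, -0.4, 7.8]
ft_force: [-7.2, 5.8, 30.4]
finger_gap: 0.1
grip_force: 14.2
```

Call:
play_rows([
  [[0,0,-3,0,0,0],[0,0,-7,0,0,0],[0,0,-12,0,0,0],[0,0,-17,0,0,0],[0,0,-22,0,0,0]],
])

```text
time: 9.35
tool_pos: [563.8, -202.1, 297.0]
tcp_rot: [-180.0, 0.0, 7.8]
ft_force: [0.5, -0.5, 0.5]
finger_gap: 0.4
grip_force: 0.0
```

Call:
play_rows([
  [[-4.5,0,0,0,0,0],[-9,0,0,0,0,0],[-13.5,0,0,0,0,0],[-18,0,0,0,0,0],[-18,0,0,0,0,0]],
])

```text
time: 9.85
tool_pos: [382.0, -227.1, 295.0]
tcp_rot: [180.0, 0.1, 7.7]
ft_force: [0.7, -0.0, 0.3]
finger_gap: 0.1
grip_force: 0.0
```

```bash
python3 - <<'E'
from mv import *
from h import C
from bench import optics
import cv2
rows([]); k=C["side"]
for q in(0,.05,.1):
    a=q-.21; p=np.array([-45+120*np.cos(a),-165,92+120*np.sin(a)])
    print(q,(cv2.projectPoints(world(p)[None],cv2.Rodrigues(k["R"])[0],k["t"],k["mtx"],np.array([k["k1"],0,0,0,0.]))[0][0,0]).round(1))
s=optics.snapshot("side")["pixels"][180:330,100:300,::-1]
cv2.imwrite("pics/s6.png",cv2.resize(s,None,fx=4,fy=4,interpolation=cv2.INTER_CUBIC))
E
```

```text
t 9.85 rack tcp [-130.3 -164.9  295. ] F rack [ 0.6 -0.1  0.3] [1.8e+02 1.0e-01 7.7e+00]
0 [210.2 272.2]
0.05 [210.5 270.5]
0.1 [210.6 268.7]
```

View pics/s6.png

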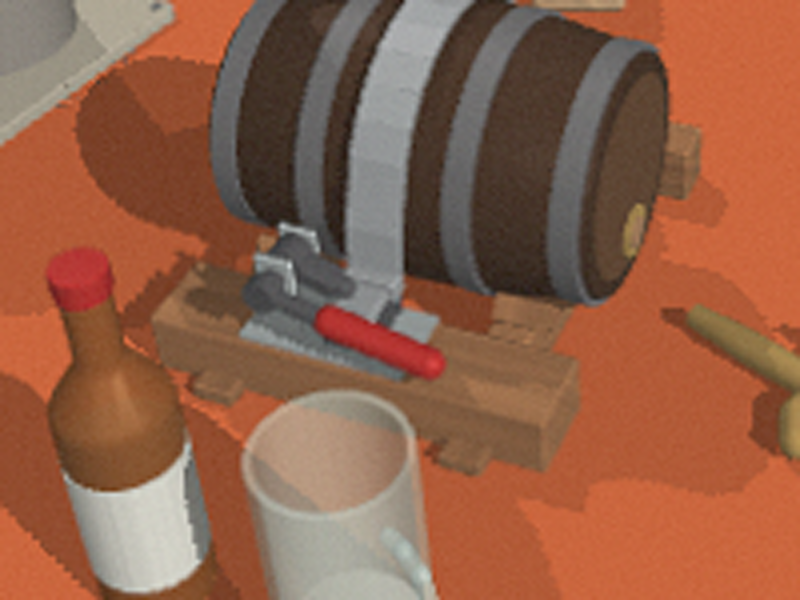

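The lever is down, with its tip at about (208,271) against (210,272) predicted for fully down. The nose lies over the tongue, nothing else has moved, and the press met a hard stop at 30 N.

```bash
python3 -c "
from bench import job
print(job.hand_in())"
```

```text
the job is handed in; nothing more can be done
None
```

I pushed the strap fully home with its tongue on the seat, then pushed the cam lever down to its stop over the tongue. No other items were touched; handed in at about 10 s on the robot's clock.

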